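Chock a roller on a slippery sloping board

TASK

Park the wooden roller on the slippery sloping board so that it cannot roll off. First lay the chock with the curved hollows flat and central on the board, hollows uphill, and ease it down the slope until it bears on both steel pegs before you let it go; then lay the roller centrally in the hollows and let go only once it rests against the chock and on the board. Nothing may slide, roll or drop when let go; press gently, and leave the square-stepped chock where it is.

Things in the scene. Friction and masses are not known exactly. Their poses are not given: they have to be found in the camera images.
- board: Slick grey board of a fixed wooden stand, 230 mm along the slope (x) by 240 mm wide (y), sloping 24 deg, low edge farthest from the robot (30 mm high; top edge 124 mm). Origin: middle of its top face; x up the slope, z square out of the face. Friction on it is about 0.2: what is let go slides down to the pegs.
- board_low (a point): Middle of the board's low edge (x = -115 mm on the board; same axes). Two fixed steel pegs, 16 mm thick, stand 20 mm out of the face, side by side at y = -86 and +86 mm, with centres 45 to 85 mm up the slope from this edge: differently each time and not measured, so find them by touch. The roller alone passes between them.
- chock_grip (a point): Wooden chock to use, 0.2 kg: back rail 190 mm long (y), 20 thick (x), 40 high, at each end a lobe 27 high whose +x face is a curved hollow of 27 mm radius. Point: middle of the rail, half-way up (20 mm above the underside, 10 mm from the flat back). x to the hollows, z up. A roller lying in the hollows has its axis 73 mm in +x and 7 mm in +z from here.
- chock: The same chock; origin on its underside, 30 mm in +x and 20 mm in -z from the grip point; same axes. The lobes are 50 mm long (y) and reach 51 mm out from the rail; the 90 mm gap between them leaves room for a finger when the rail is gripped across its thickness and when the roller lies in the hollows.
- step_chock_grip (a point): The other chock, to be left alone: same rail and size, but its lobes, 32 mm high, are cut in a square step instead of a curved hollow. Point and axes as for the first. The two chocks lie flat on the worktop and may have changed places.
- roller_center (a point): Middle of the wooden roller: 54 mm in diameter, 150 mm long, about 0.3 kg, with a steel spindle end 16 mm thick standing 12 mm out of each end. It starts lying on the worktop. y is its axis; x and z turn with it as it rolls.
- roller: The same roller; same origin and axes.

How it is judged:
By the outcome, as a careful person would: the job done as asked, in the order asked, and still so for the second after the job is handed in, with the robot touching nothing.
It also fails if it takes over 58 s, if anything falls off the work surface, if the arm or the gripper's body presses on something with over 40 N, if the wrist force passes 120 N, or if a joint passes its speed limit or range.

ROBOT

A 7-joint arm with a two-finger parallel gripper is mounted at the origin on the work surface; the furniture and walls round the work are solid. World frame = base frame: x ahead of the robot, y to its left, z up, the work surface at z = 0. Lengths are in m, angles in rad, forces in N, time in s.
With the tool pointing down it reaches from about 0.35 to 0.9 m from the base axis. Payload 8.1 kg.
Tool frame: the origin (TCP) lies midway between the tips of the shut fingers; the grasp point (between the pads) lies 19 mm behind it; z points along the fingers, y is the line along which they close (so a half turn about z gives the same grasp; the last joint's range is limited). The gripper opens to 85 mm and grips with 20 to 120 N. Pads are 22 mm wide; open, the fingers measure 114 mm over their backs; the gripper's body (76 mm by 85 mm) begins 54 mm behind the grasp point. The pads swing forward as they close: fully open they stand 13 mm farther back than shut.
Start: joints at [1.154, 0.434, 0.025, 1.573, -0.012, 1.134, -0.075], TCP at [0.193, -0.595, 0.231] pointing down, gripper open.
Joint ranges: [-2.62, 2.62], [-0.44, 2.09], [-1.27, 1.32], [0.08, 2.57], [-1.32, 4.46], [0.12, 2], [-2.74, 2.74]. Speed limits (rad/s): [2.22, 2.22, 3.01, 3.01, 3.14, 3.14, 3.14].

INTERFACE

Orientations are given as [roll, pitch, yaw] about the fixed x, y, z axes, in that order (R = Rz(yaw) Ry(pitch) Rx(roll)).
In Python, from workcell import readout, capture, camera_info, finish_job, models gives the robot as it stands.
- The arm moves only by the tool carry_out, never from a script. Its argument "deltas" is a list of rows, each an object with "xyz": the shift along the tool's x, y, z in m, a list of three; "angular": the turn, a rotation vector about the tool's x, y, z in rad, a list of three. A call has 1 to 5 rows; each row is the pose to reach, as a shift and turn from the pose commanded when the call began, along the tool's axes at that moment; what a row does not reach only later rows make up. A row lasts 1/12 s, in which the tool goes at most 41.7 mm and 7.16 degrees, less where a joint would pass 70% of its speed; a pose out of reach is approached as far as the arm can. A call with a gripper value outside its range is refused whole. "gripper" is the opening, from 0 (shut) to 1 (fully open), set as the call begins (left out, the last holds). The fingers move at their own pace and stop on an object; "grip_force" is the grip in N (left out, the last holds). Time passes only in rows, so rows that repeat a pose let the fingers close. It gives the time, the measured TCP pose, the force, the opening and the grip force at its end, in the units of the state.
- readout.read_state(): the state, without advancing time (a new reading comes with each control period).
- capture(name): name is "scene" or "side" or "wrist"; returns the picture (480x640x3 uint8, red, green, blue); there is no depth.
- camera_info(name): a dict with "fx", "fy", "cx", "cy" (pixels), "D" ([k1, k2, p1, p2, k3] as OpenCV has them; the pictures are not rectified), "xyz" and "attitude" of the camera in the world. Camera axes: x right, y down, z forward; pixel columns grow to the right and rows downward; lengths in m; the calibration is good to about 2 mm. A picture is of the moment at which its call begins: read the wrist's pose just before it. camera_info takes no time and is no camera call; for the wrist camera it gives the pose at the moment of the call.
- finish_job(): hands the job in; it is judged then, once.
Trained networks look in the newest picture that a camera, given by its name, has taken for a name from the list of things; names that differ only in an ending like _2 or _b are one class to them, and where a whole thing is asked for, a point or a joint stands for the part that bears it (a point fixed in the world has none). Each returns a list of dicts, best first, with "conf" (0 to 1); they miss things now and then, are a little off and sometimes report something else, mostly with a low value. They report only what shows in the picture. A call takes as long as a camera call.
- models.outline_of(name, camera): "pixels" (480x640 bool, what is visible of it) and "bbox" ([centre column, centre row, width, height] in pixels, round what is visible of it).
The state is a dict: "time": time; "joint_positions": joint angles; "joint_vel": joint speeds; "joint_torque": joint torques, N m; "tool_pos": TCP position; "eef_rot": TCP orientation; "wrist_force": force on the tool from outside, world axes, zero at the start; "ft_torque": the same for the moment, N m; "finger_gap": finger opening in m; "finger_force": force on a finger pad.
Only numpy, scipy, OpenCV 4.12 (cv2) and the standard library are available. Lean on these libraries where they do the work, as an engineer would, in place of code of your own. Each camera call takes 0.05 s, during which the arm holds its last target. There are 200 camera calls.

## Working session

There is one attempt and no reset: what is moved stays moved. The work goes in short steps, Python scripts to look and compute and a tool call to move; the robot and the scene stay as the last step left them, time stands still between calls to the robot, and variables do not carry over. Pictures are saved under pics/ and viewed, at most 10 in all, crops included, and the job is handed in when it is done.

Besides the shell and the picture viewer there is one more tool, called after ">>>" as name([rows], argument=value, ...), one row to a line, values as JSON. carry_out: Moves the arm, as the interface text tells. Its arguments: {"type":"object","properties":{"deltas":{"type":"array"},"gripper":{"type":"number"},"grip_force":{"type":"number"}},"required":["deltas"]}

```bash
mkdir -p pics; ls
python3 - <<'E'
from workcell import readout, capture, camera_info, models
import cv2,numpy as np
s=readout.read_state();print({k:np.round(v,3).tolist() for k,v in s.items()})
ims=[]
for c in ["scene","side"]:
    im=capture(c);print(c,camera_info(c))
    np.save(f"{c}0.npy",im)
    im=im[:,:,::-1].copy()
    for n in ["chock","step_chock_grip","roller","board"]:
        for d in models.outline_of(n,c)[:2]:
            print(c,n,round(d["conf"],2),np.round(d["bbox"]))
    cv2.imwrite(f"pics/{c}0.png",im)
E
```

```text
pics
{'time': 0.0, 'joint_positions': [1.154, 0.435, 0.025, 1.574, -0.012, 1.134, -0.075], 'joint_vel': [-0.001, 0.002, 0.0, -0.001, 0.001, -0.001, 0.001], 'joint_torque': [0.0, -67.047, 1.025, -31.622, 0.015, 0.012, 0.0], 'tool_pos': [0.193, -0.594, 0.231], 'eef_rot': [-3.14, 0.0, 0.314], 'wrist_force': [-0.09, 0.189, 0.563], 'ft_torque': [0.031, -0.01, -0.004], 'finger_force': 0.0, 'finger_gap': 0.085}
scene {'fx': 590.2340759811096, 'fy': 590.2340759811096, 'cx': 324.0350866401215, 'cy': 232.43319034563982, 'D': array([-0.00559519,  0.        ,  0.        ,  0.        ,  0.        ]), 'xyz': array([0.03249963, 0.76063752, 1.16442164]), 'attitude': array([-2.43755312,  0.01558081, -2.6482457 ])}
scene chock 0.78 [355. 178.  48.  53.]
scene step_chock_grip 0.96 [409. 197.  42.  63.]
scene roller 0.56 [249. 348.  49.  72.]
scene board 0.94 [325. 241. 120.  76.]
side {'fx': 512.0586430042583, 'fy': 512.0586430042583, 'cx': 316.9360991202773, 'cy': 244.14581190055705, 'D': array([0.0282211, 0.       , 0.       , 0.       , 0.       ]), 'xyz': array([-0.2113817 ,  0.92118917,  0.52478075]), 'attitude': array([-1.93315878, -0.01102111, -2.50545376])}
side chock 0.51 [363. 235.  38.  37.]
side step_chock_grip 0.93 [411. 246.  46.  39.]
side roller 0.76 [220. 310.  68.  52.]
side board 0.76 [319. 247. 125.  52.]
```

View pics/scene0.png

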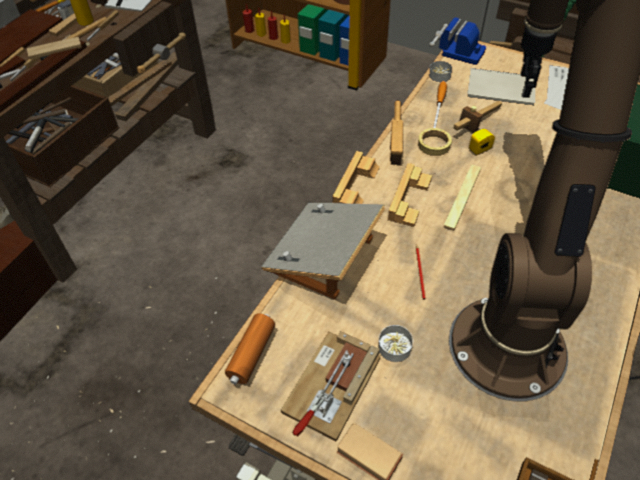

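View pics/side0.png

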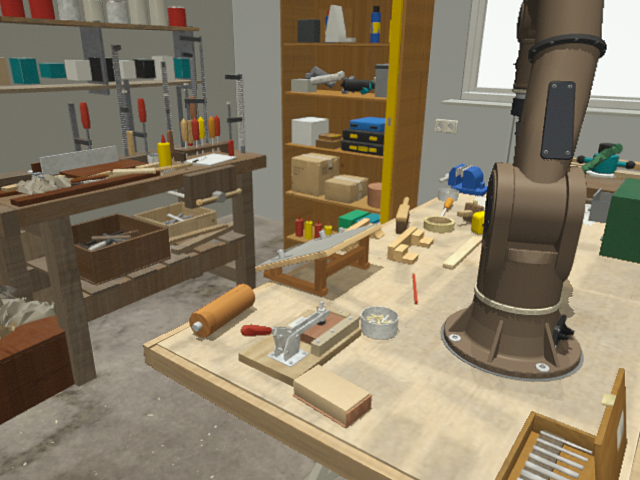

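```bash
cat > h.py <<'E'
import numpy as np,cv2
from scipy.spatial.transform import Rotation as R
from scipy.optimize import least_squares
from workcell import readout, capture, camera_info, models
def K(i): return np.array([[i['fx'],0,i['cx']],[0,i['fy'],i['cy']],[0,0,1]])
def rot(a): return R.from_euler('xyz',a)
def pix2plane(i,uv,z):
    p=cv2.undistortPoints(np.array(uv,float).reshape(-1,1,2),K(i),i['D']).reshape(-1,2)
    d=rot(i['attitude']).apply(np.c_[p,np.ones(len(p))]);o=i['xyz']
    return o+d*((z-o[2])/d[:,2])[:,None]
def proj(i,P):
    Rm=rot(i['attitude']).inv().as_matrix();t=-Rm@i['xyz']
    return cv2.projectPoints(np.array(P,float).reshape(-1,1,3),cv2.Rodrigues(Rm)[0],t,K(i),np.array(i['D']))[0].reshape(-1,2)
E
python3 - <<'E'
from h import *
im=np.load('scene0.npy')[:,:,::-1]
a=cv2.resize(im[150:300,255:445],None,fx=4,fy=4,interpolation=cv2.INTER_CUBIC)
cv2.imwrite('pics/c1.png',a)
i=camera_info('scene')
for n,uv,z in [('chock',(355,178),.02),('step',(409,197),.02),('roller',(249,348),.027),('board',(325,241),.077)]: print(n,pix2plane(i,[uv],z).round(3))
E
```

```text
chock [[ 0.526 -0.3    0.02 ]]
step [[ 0.366 -0.301  0.02 ]]
roller [[0.494 0.284 0.027]]
board [[ 0.47  -0.022  0.077]]
```

View pics/c1.png

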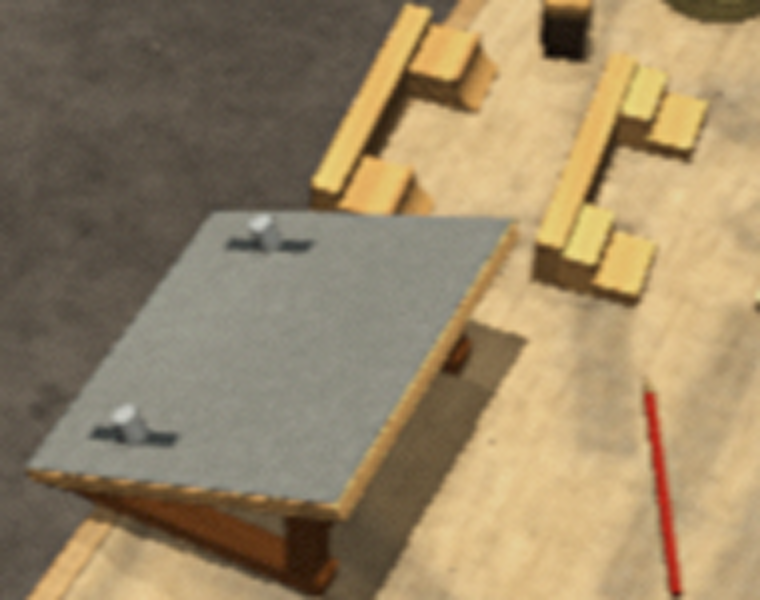

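```bash
cat >> h.py <<'E'
def boardpts(p,P):  # p=x,y,yaw of board origin; board x up-slope
    P=np.array(P,float); Rb=R.from_euler('z',p[2])*R.from_euler('y',-np.radians(24))
    return Rb.apply(P)+np.array([p[0],p[1],.077])
def flat(p,P):
    return R.from_euler('z',p[2]).apply(np.array(P,float))+np.array([p[0],p[1],0])
E
python3 - <<'E'
from h import *
i=camera_info('scene')
c=lambda a:np.array(a)/4+[255,150]
L=.115;W=.12
uv=c([(215,212),(513,220),(340,515),(30,472)])
# board x toward robot (yaw~pi): y_board ~ -y world ; right side (y world -) is board +y
P=[(-L,W,0),(L,W,0),(L,-W,0),(-L,-W,0)]
f=lambda p:(proj(i,boardpts(p,P))-uv).ravel()
s=least_squares(f,[.47,-.02,np.pi]);print('board',s.x.round(4),s.fun.round(1))
for n,uvt in [('+y',c((262,222))),('-y',c((125,410)))]:
    y=.086 if n=='+y' else -.086
    g=least_squares(lambda q:proj(i,boardpts(s.x,[(q[0],q[1],.02)]))[0]-uvt,[-.05,y]);print('peg',n,g.x.round(4))
uv=c([(408,5),(432,12),(315,182),(340,190)])
P=[(-.01,.095,.04),(.01,.095,.04),(-.01,-.095,.04),(.01,-.095,.04)]
s=least_squares(lambda p:(proj(i,flat(p,P))-uv).ravel(),[.53,-.3,np.pi]);print('chock',s.x.round(4),s.fun.round(1))
capture('scene');m=models.outline_of('roller','scene')
for d in m:
    v,u=np.nonzero(d['pixels']);w=pix2plane(i,np.c_[u,v],.027)[:,:2];mu=w.mean(0);e,V=np.linalg.eigh(np.cov((w-mu).T))
    print('roller',d['conf'],mu.round(4),V[:,1].round(3),np.sqrt(e*12).round(3))
wi=camera_info('wrist');st=readout.read_state();Rt=rot(st['eef_rot'])
print('wristcam in tool',Rt.inv().apply(wi['xyz']-st['tool_pos']).round(4),(Rt.inv()*rot(wi['attitude'])).as_euler('xyz').round(3),wi['fx'])
E
```

```text
board [ 0.4806 -0.0311  3.1583] [-0.   0.3  1.1  0.1  0.1 -1.1 -1.1  0.7]
peg +y [-0.0498  0.0904]
peg -y [-0.053  -0.0788]
chock [ 0.5401 -0.2894  3.2644] [-0.2 -0.6  0.5 -0.7 -0.6  0.6  0.3  0.5]
roller 0.55 [0.491  0.2838] [-0.145  0.989] [0.056 0.168]
wristcam in tool [ 0.0755  0.0006 -0.1438] [-0.301  0.     1.571] 360.35425886407035
```

```bash
cat >> h.py <<'E'
def plan(pos,rpy,n=1,cur=None):
    st=readout.read_state(); p0,r0=(np.array(st['tool_pos']),rot(st['eef_rot'])) if cur is None else (np.array(cur[0]),rot(cur[1]))
    r1=rot(rpy);v=(r1*r0.inv()).as_rotvec();d=np.array(pos)-p0;r=r0
    for k in range(n):
        rn=R.from_rotvec(v*(k+1)/n)*r0
        print('call',k,'xyz',r.inv().apply(d/n).round(4).tolist(),'ang',(r.inv()*rn).as_rotvec().round(4).tolist(), 'per row mm',round(np.linalg.norm(d)/n*200,1),'deg',round(np.degrees(np.linalg.norm(v))/n/5,2)); r=rn
def show():
    st=readout.read_state();print({k:np.round(st[k],4).tolist() for k in ['time','tool_pos','eef_rot','wrist_force','ft_torque','finger_gap','finger_force','joint_positions']})
E
python3 - <<'E'
from h import *
plan([.515,-.29,.22],[np.pi,0,1.694],3)
E
```

```text
call 0 xyz [0.1334, -0.0634, 0.0038] ang [0.0, 0.0, -0.4601] per row mm 29.6 deg 5.27
call 1 xyz [0.1477, 0.0024, 0.0038] ang [0.0, 0.0, -0.4601] per row mm 29.6 deg 5.27
call 2 xyz [0.1313, 0.0678, 0.0038] ang [0.0, 0.0, -0.4601] per row mm 29.6 deg 5.27
```

>>> carry_out([
  {"xyz": [0.027,-0.013,0.001],"angular": [0,0,-0.092]},
  {"xyz": [0.053,-0.025,0.002],"angular": [0,0,-0.184]},
  {"xyz": [0.08,-0.038,0.002],"angular": [0,0,-0.276]},
  {"xyz": [0.107,-0.05,0.003],"angular": [0,0,-0.368]},
  {"xyz": [0.133,-0.063,0.004],"angular": [0,0,-0.46]},
], gripper=1)

```text
time: 1.02
tool_pos: [0.301, -0.4926, 0.2275]
eef_rot: [3.141, 0.0, 0.778]
wrist_force: [0.4, -0.1, 0.2]
finger_gap: 0.0847
finger_force: 0.0
```

>>> carry_out([
  {"xyz": [0.03,0,0.001],"angular": [0,0,-0.092]},
  {"xyz": [0.059,0.001,0.002],"angular": [0,0,-0.184]},
  {"xyz": [0.089,0.001,0.002],"angular": [0,0,-0.276]},
  {"xyz": [0.118,0.002,0.003],"angular": [0,0,-0.368]},
  {"xyz": [0.148,0.002,0.004],"angular": [0,0,-0.46]},
])

```text
time: 1.43
tool_pos: [0.4081, -0.3907, 0.2236]
eef_rot: [3.141, 0.0, 1.238]
wrist_force: [0.9, -0.0, 0.1]
finger_gap: 0.0852
finger_force: 0.0
```

>>> carry_out([
  {"xyz": [0.026,0.014,0.001],"angular": [0,0,-0.092]},
  {"xyz": [0.053,0.027,0.002],"angular": [0,0,-0.184]},
  {"xyz": [0.079,0.041,0.002],"angular": [0,0,-0.276]},
  {"xyz": [0.105,0.054,0.003],"angular": [0,0,-0.368]},
  {"xyz": [0.131,0.068,0.004],"angular": [0,0,-0.46]},
])

```text
time: 1.85
tool_pos: [0.5156, -0.2894, 0.2195]
eef_rot: [3.141, 0.0, 1.698]
wrist_force: [-0.0, -1.1, -0.4]
finger_gap: 0.0857
finger_force: 0.0
```

Run:
```python
from h import *
show();i=camera_info('wrist');im=capture('wrist');np.save('w1.npy',im)
for n in ['chock','board']:
    for d in models.outline_of(n,'wrist')[:2]:print(n,d['conf'],d['bbox'])
cv2.imwrite('pics/w1.png',im[:,:,::-1])
np.save('w1i.npy',i,allow_pickle=True)
```

```text
{'time': 1.85, 'tool_pos': [0.5156, -0.2894, 0.2195], 'eef_rot': [3.1413, 0.0004, 1.698], 'wrist_force': [-0.0352, -1.1117, -0.4468], 'ft_torque': [-0.02, 0.0319, -0.0311], 'finger_gap': 0.0857, 'finger_force': 0.0, 'joint_positions': [0.7052, 0.4247, -0.3994, 1.6485, 0.1807, 1.1045, 0.3833]}
chock 0.79 [323.6, 205.0, 81.6, 201.7]
board 0.61 [294.4, 31.4, 291.4, 62.9]
```

View pics/w1.png

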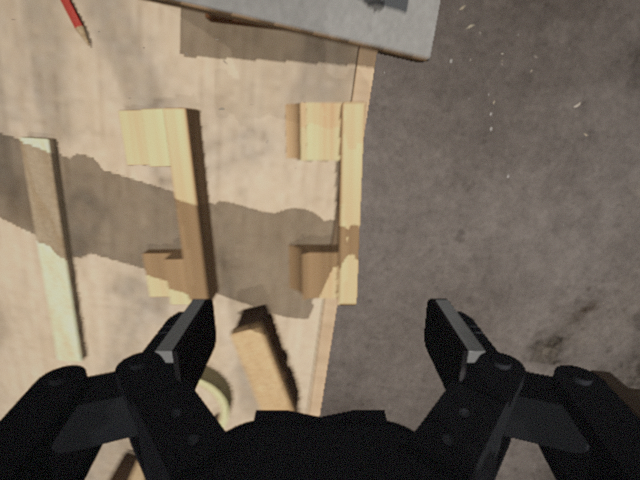

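The wrist view shows the curved chock at the table's far edge. Its rail-top corners are at about (342,103), (364,103), (356,304) and (338,304), with the hollows to the left. The step chock is left of it.

Run:
```python
from h import *
i=np.load('w1i.npy',allow_pickle=True).item()
uv=np.array([(342,103),(364,103),(338,304),(356,304)],float)
# image top = world +y  => chock -y end
P=[(.01,-.095,.04),(-.01,-.095,.04),(.01,.095,.04),(-.01,.095,.04)]
s=least_squares(lambda p:(proj(i,flat(p,P))-uv).ravel(),[.53,-.3,np.pi]);p=s.x;print('chock rail',p.round(4),s.fun.round(1))
ps=p[2]-np.pi/2
plan([p[0],p[1],.08],[np.pi,0,ps]); plan([p[0],p[1],.008],[np.pi,0,ps],1,([p[0],p[1],.08],[np.pi,0,ps]))
```

```text
chock rail [ 0.5432 -0.2891  3.2644] [-0.8 -0.5  0.8 -0.3 -1.   0.5  1.   0.6]
call 0 xyz [-0.0048, 0.0262, 0.1393] ang [0.001, -0.0011, 0.0049] per row mm 28.4 deg 0.06
call 0 xyz [0.0, -0.0, 0.072] ang [0.0, 0.0, 0.0] per row mm 14.4 deg 0.0
```

>>> carry_out([
  {"xyz": [-0.001,0.006,0.028]},
  {"xyz": [-0.002,0.011,0.056]},
  {"xyz": [-0.003,0.017,0.084]},
  {"xyz": [-0.004,0.022,0.112]},
  {"xyz": [-0.005,0.026,0.139],"angular": [0,0,0.005]},
])

```text
invalid input
```

>>> carry_out([
  {"xyz": [0,0,0.02]},
  {"xyz": [0,0,0.04]},
  {"xyz": [0,0,0.06]},
  {"xyz": [0,0,0.071]},
  {"xyz": [0,0,0.071]},
])

```text
invalid input
```

>>> carry_out([
  {"xyz": [0,0,0]},
  {"xyz": [0,0,0]},
  {"xyz": [0,0,0]},
  {"xyz": [0,0,0]},
  {"xyz": [0,0,0]},
], gripper=0, grip_force=50)

```text
invalid input
```

>>> carry_out([
  {"xyz": [0,0,0]},
  {"xyz": [0,0,0]},
  {"xyz": [0,0,0]},
  {"xyz": [0,0,0]},
])

```text
invalid input
```

>>> carry_out([
  {"xyz": [-0.001,0.006,0.028],"angular": [0,0,0.001]},
  {"xyz": [-0.002,0.011,0.056],"angular": [0,0,0.002]},
  {"xyz": [-0.003,0.017,0.084],"angular": [0,0,0.003]},
  {"xyz": [-0.004,0.022,0.112],"angular": [0,0,0.004]},
  {"xyz": [-0.005,0.026,0.139],"angular": [0,0,0.005]},
])

```text
time: 2.42
tool_pos: [0.5404, -0.2937, 0.079]
eef_rot: [-3.141, 0.001, 1.686]
wrist_force: [-0.5, 0.4, -1.1]
finger_gap: 0.0854
finger_force: 0.0
```

>>> carry_out([
  {"xyz": [0,0,0.02],"angular": [0,0,0]},
  {"xyz": [0,0,0.04],"angular": [0,0,0]},
  {"xyz": [0,0,0.06],"angular": [0,0,0]},
  {"xyz": [0,0,0.071],"angular": [0,0,0]},
  {"xyz": [0,0,0.071],"angular": [0,0,0]},
])

```text
time: 2.83
tool_pos: [0.5388, -0.2927, 0.007]
eef_rot: [-3.138, -0.001, 1.687]
wrist_force: [0.2, -0.4, -0.5]
finger_gap: 0.0853
finger_force: 0.0
```

>>> carry_out([
  {"xyz": [0,0,0],"angular": [0,0,0]},
  {"xyz": [0,0,0],"angular": [0,0,0]},
  {"xyz": [0,0,0],"angular": [0,0,0]},
  {"xyz": [0,0,0],"angular": [0,0,0]},
  {"xyz": [0,0,0],"angular": [0,0,0]},
], gripper=0, grip_force=50)

```text
time: 3.25
tool_pos: [0.5416, -0.2924, 0.0102]
eef_rot: [3.14, 0.001, 1.689]
wrist_force: [0.2, -0.2, 1.0]
finger_gap: 0.0258
finger_force: 0.0
```

>>> carry_out([
  {"xyz": [0,0,0],"angular": [0,0,0]},
  {"xyz": [0,0,0],"angular": [0,0,0]},
  {"xyz": [0,0,0],"angular": [0,0,0]},
  {"xyz": [0,0,0],"angular": [0,0,0]},
])

```text
time: 3.58
tool_pos: [0.5418, -0.2924, 0.0102]
eef_rot: [3.14, 0.001, 1.689]
wrist_force: [-1.3, 0.3, 6.1]
finger_gap: 0.0194
finger_force: 50.0
```

Run:
```python
from h import *
i=camera_info('scene');w=np.load('w1i.npy',allow_pickle=True).item()
c=lambda a:np.array(a)/4+[255,150]
L=.115;W=.12
uv=c([(215,212),(513,220),(340,515),(30,472)]);pg=c([(262,222),(125,410)])
P=[(-L,W,0),(L,W,0),(L,-W,0),(-L,-W,0)]
def f(q,full=0):
    a=proj(i,boardpts(q,P))-uv
    b=proj(i,boardpts(q,[(q[3],.086,.02),(q[4],-.086,.02)]))-pg
    d=(proj(w,boardpts(q,[(-L,W,0)]))-[[422,60]])/3
    return np.r_[a.ravel(),b.ravel(),d.ravel()]
s=least_squares(f,[.47,-.02,np.pi,-.05,-.05]);q=s.x;print(q.round(4),s.fun.round(1))
# chock pose on board: underside TCP offset 10mm; held chock centre is +3mm along tool x
for x,z in [(-.010,.06),(-.010,.02),(-.010,.010)]:
    Rb=R.from_euler('z',q[2])*R.from_euler('y',-np.radians(24))
    # tool: z=-zb, y=-xb, x = y×z = (-xb)×(-zb)= xb×zb = -yb
    M=Rb.as_matrix()@np.array([[0,-1,0],[-1,0,0],[0,0,-1]]).T
    pos=boardpts(q,[(x,.003,z)])[0];print(pos.round(4),R.from_matrix(M).as_euler('xyz').round(4))
Rt=R.from_matrix(M).as_euler('xyz')
plan([.5418,-.2924,.21],[np.pi,0,1.689])
plan(boardpts(q,[(-.010,.003,.08)])[0],Rt,3,([.5418,-.2924,.21],[np.pi,0,1.689]))
```

```text
[ 0.4808 -0.0329  3.1509 -0.0491 -0.0494] [ 0.7 -0.2  1.5 -0.  -0.2 -1.7 -0.9 -0.3 -0.   0.6 -0.1  1.5  0.8 -0.3]
[ 0.5144 -0.0356  0.1277] [-2.7227  0.      1.5801]
[ 0.4981 -0.0358  0.0912] [-2.7227  0.      1.5801]
[ 0.494  -0.0358  0.0821] [-2.7227  0.      1.5801]
call 0 xyz [-0.0001, 0.0002, -0.1998] ang [0.0013, 0.0009, -0.0002] per row mm 40.0 deg 0.02
call 0 xyz [0.0858, 0.0037, 0.0213] ang [0.1395, 0.0076, 0.0358] per row mm 17.7 deg 1.65
call 1 xyz [0.0858, 0.0036, 0.0215] ang [0.1395, 0.0076, 0.0358] per row mm 17.7 deg 1.65
call 2 xyz [0.0857, 0.0036, 0.0216] ang [0.1395, 0.0076, 0.0358] per row mm 17.7 deg 1.65
```

>>> carry_out([
  {"xyz": [0,0,-0.02],"angular": [0,0,0]},
  {"xyz": [0,0,-0.055],"angular": [0,0,0]},
  {"xyz": [0,0,-0.095],"angular": [0,0,0]},
  {"xyz": [0,0,-0.135],"angular": [0,0,0]},
  {"xyz": [0,0,-0.17],"angular": [0,0,0]},
])

```text
time: 4.0
tool_pos: [0.541, -0.292, 0.1817]
eef_rot: [3.141, 0.0, 1.689]
wrist_force: [0.5, -0.8, -2.9]
finger_gap: 0.0192
finger_force: 49.6
```

>>> carry_out([
  {"xyz": [0.007,0,-0.02],"angular": [0,0,0]},
  {"xyz": [0.02,0,-0.03],"angular": [0,0,0]},
  {"xyz": [0.04,0.001,-0.03],"angular": [0,0,0]},
  {"xyz": [0.06,0.002,-0.03],"angular": [0,0,0]},
  {"xyz": [0.085,0.003,-0.03],"angular": [0,0,0]},
])

```text
time: 4.42
tool_pos: [0.533, -0.2066, 0.2082]
eef_rot: [-3.14, -0.0, 1.688]
wrist_force: [0.6, 0.1, -2.6]
finger_gap: 0.0194
finger_force: 49.6
```

>>> carry_out([
  {"xyz": [0.025,0,0],"angular": [0.05,0,0.02]},
  {"xyz": [0.05,0,0],"angular": [0.1,0,0.04]},
  {"xyz": [0.075,0,0],"angular": [0.15,0,0.06]},
  {"xyz": [0.1,0,0],"angular": [0.2,0,0.08]},
  {"xyz": [0.12,0,0],"angular": [0.25,0,0.1]},
])

```text
time: 4.83
tool_pos: [0.5187, -0.0851, 0.2085]
eef_rot: [-2.888, 0.012, 1.591]
wrist_force: [-0.0, 0.2, -2.8]
finger_gap: 0.0196
finger_force: 49.7
```

```bash
cat >> h.py <<'E'
Q=[.4808,-.0329,3.1509]
RB=R.from_euler('z',Q[2])*R.from_euler('y',-np.radians(24))
RT=R.from_matrix(RB.as_matrix()@np.array([[0,-1,0],[-1,0,0],[0,0,-1]])).as_euler('xyz')
def bpos():
    st=readout.read_state();print('TCP on board',RB.inv().apply(np.array(st['tool_pos'])-[Q[0],Q[1],.077]).round(4),'force board',RB.inv().apply(st['wrist_force']).round(1),'mom',RB.inv().apply(st['ft_torque']).round(2),'rot err tool',(rot(st['eef_rot']).inv()*rot(RT)).as_rotvec().round(4),'gap',round(st['finger_gap'],4),st['time'])
E
python3 - <<'E'
from h import *
show();bpos()
plan(boardpts(Q,[(-.010,.003,.06)])[0],RT,1)
plan(boardpts(Q,[(-.010,.003,.06)])[0],RT,2)
E
```

```text
{'time': 4.8333, 'tool_pos': [0.5187, -0.0851, 0.2085], 'eef_rot': [-2.888, 0.0123, 1.5913], 'wrist_force': [-0.022, 0.1684, -2.8198], 'ft_torque': [0.0525, -0.457, 0.0112], 'finger_gap': 0.0196, 'finger_force': 49.6993, 'joint_positions': [0.3212, 0.4854, -0.4088, 1.6149, 0.1915, 1.3385, -0.1185]}
TCP on board [0.0193 0.0525 0.1354] force board [-1.1 -0.2 -2.6] mom [-0.04  0.46  0.03] rot err tool [0.1653 0.0153 0.0066] gap 0.0196 4.8333
call 0 xyz [0.0506, 0.0169, 0.0784] ang [0.1653, 0.0153, 0.0066] per row mm 19.0 deg 1.9
call 0 xyz [0.0253, 0.0084, 0.0392] ang [0.0827, 0.0077, 0.0033] per row mm 9.5 deg 0.95
call 1 xyz [0.025, 0.0116, 0.0386] ang [0.0827, 0.0077, 0.0033] per row mm 9.5 deg 0.95
```

>>> carry_out([
  {"xyz": [0.012,0.004,0.016],"angular": [0.033,0.003,0.001]},
  {"xyz": [0.024,0.007,0.032],"angular": [0.066,0.006,0.003]},
  {"xyz": [0.036,0.01,0.048],"angular": [0.1,0.009,0.004]},
  {"xyz": [0.045,0.014,0.064],"angular": [0.133,0.012,0.005]},
  {"xyz": [0.0506,0.017,0.078],"angular": [0.165,0.015,0.007]},
])

```text
time: 5.25
tool_pos: [0.515, -0.0365, 0.1269]
eef_rot: [-2.723, -0.0, 1.58]
wrist_force: [-0.3, -0.1, -1.9]
finger_gap: 0.0197
finger_force: 49.7
```

>>> carry_out([
  {"xyz": [0,0,0.01],"angular": [0,0,0]},
  {"xyz": [0,0,0.02],"angular": [0,0,0]},
  {"xyz": [0,0,0.03],"angular": [0,0,0]},
  {"xyz": [0,0,0.035],"angular": [0,0,0]},
  {"xyz": [0,0,0.035],"angular": [0,0,0]},
])

```text
time: 5.67
tool_pos: [0.5009, -0.0395, 0.0964]
eef_rot: [-2.726, 0.001, 1.578]
wrist_force: [-0.5, 0.2, -1.5]
finger_gap: 0.0195
finger_force: 49.7
```

Run:
```python
from h import *
bpos()
plan(boardpts(Q,[(-.010,.003,.013)])[0],RT,1)
capture('side');im=capture('side')[:,:,::-1]
cv2.imwrite('pics/s1.png',cv2.resize(im[170:310,240:430],None,fx=4,fy=4,interpolation=cv2.INTER_CUBIC))
```

```text
TCP on board [-0.0104  0.0068  0.0259] force board [-0.2 -0.2 -1.6] mom [ 0.04  0.69 -0.02] rot err tool [ 0.0033  0.0001 -0.0026] gap 0.0195 5.6667
call 0 xyz [0.0038, -0.0005, 0.0129] ang [0.0033, 0.0001, -0.0026] per row mm 2.7 deg 0.05
```

View pics/s1.png

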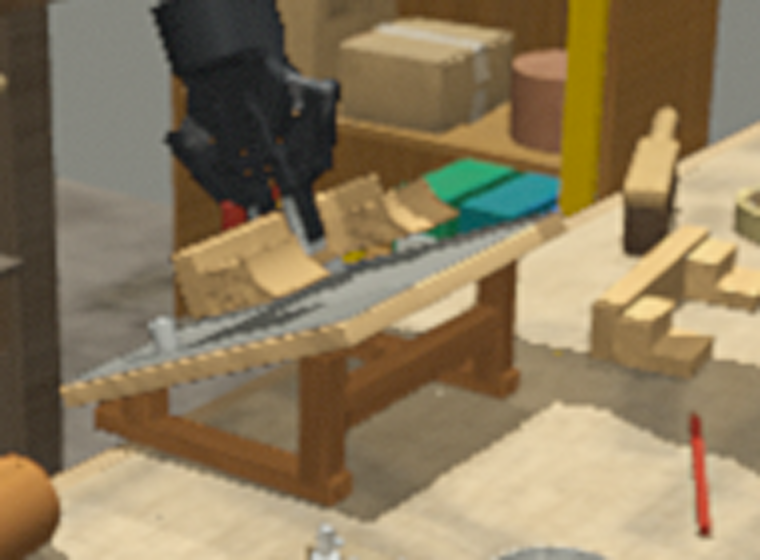

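The chock is held parallel to the board, hollows uphill, about 15 mm above it and uphill of the peg at (160,335).

>>> carry_out([
  {"xyz": [0.001,0,0.004],"angular": [0.001,0,-0.001]},
  {"xyz": [0.002,0,0.008],"angular": [0.003,0,-0.002]},
  {"xyz": [0.004,0,0.012],"angular": [0.003,0,-0.003]},
  {"xyz": [0.004,0,0.013],"angular": [0.003,0,-0.003]},
  {"xyz": [0.004,0,0.013],"angular": [0.003,0,-0.003]},
])

```text
time: 6.18
tool_pos: [0.4965, -0.0347, 0.0846]
eef_rot: [-2.723, -0.001, 1.581]
wrist_force: [1.1, -1.0, -2.1]
finger_gap: 0.0189
finger_force: 49.7
```

```bash
python3 -c "
from h import *
bpos()"
```

```text
TCP on board [-0.0112  0.0019  0.0134] force board [-1.9  1.  -1.5] mom [-0.03  0.67  0.03] rot err tool [ 0.0006 -0.0002  0.0015] gap 0.0189 6.1833
```

>>> carry_out([
  {"xyz": [0,0,0.001],"angular": [0,0,0]},
  {"xyz": [0,0,0.002],"angular": [0,0,0]},
  {"xyz": [0,0,0.002],"angular": [0,0,0]},
])

```text
time: 6.43
tool_pos: [0.4961, -0.0349, 0.083]
eef_rot: [-2.724, -0.001, 1.581]
wrist_force: [-0.8, -0.3, -2.3]
finger_gap: 0.0193
finger_force: 49.7
```

>>> carry_out([
  {"xyz": [0,0,0.001],"angular": [0,0,0]},
  {"xyz": [0,0,0.001],"angular": [0,0,0]},
])

```text
time: 6.6
tool_pos: [0.4961, -0.0349, 0.0827]
eef_rot: [-2.725, -0.0, 1.581]
wrist_force: [0.7, -0.4, 2.8]
finger_gap: 0.0194
finger_force: 50.5
```

>>> carry_out([
  {"xyz": [0,0,0.001],"angular": [0,0,0]},
  {"xyz": [0,0,0.001],"angular": [0,0,0]},
])

```text
time: 6.77
tool_pos: [0.4962, -0.0349, 0.0826]
eef_rot: [-2.726, -0.0, 1.581]
wrist_force: [2.4, -0.5, 11.7]
finger_gap: 0.0192
finger_force: 51.5
```

```bash
python3 -c "
from h import *
bpos()"
```

```text
TCP on board [-0.0118  0.0021  0.0114] force board [ 2.6  0.6 11.6] mom [ 0.26 -0.48  0.04] rot err tool [ 0.0032 -0.      0.0009] gap 0.0192 6.7667
```

>>> carry_out([
  {"xyz": [0,0,-0.0007],"angular": [0,0,0]},
  {"xyz": [0,0.003,-0.0007],"angular": [0,0,0]},
  {"xyz": [0,0.006,-0.0007],"angular": [0,0,0]},
  {"xyz": [0,0.009,-0.0007],"angular": [0,0,0]},
  {"xyz": [0,0.012,-0.0007],"angular": [0,0,0]},
])

```text
time: 7.18
tool_pos: [0.5072, -0.0347, 0.0777]
eef_rot: [-2.725, -0.001, 1.581]
wrist_force: [1.5, 0.5, 7.5]
finger_gap: 0.0192
finger_force: 51.1
```

```bash
python3 -c "
from h import *
bpos()"
```

```text
TCP on board [-0.0238  0.002   0.0114] force board [ 1.7 -0.5  7.5] mom [ 0.13 -0.23 -0.03] rot err tool [ 0.0023 -0.0002  0.001 ] gap 0.0192 7.1833
```

>>> carry_out([
  {"xyz": [0,0.001,0],"angular": [0,0,0]},
  {"xyz": [0,0.002,0],"angular": [0,0,0]},
  {"xyz": [0,0.003,0],"angular": [0,0,0]},
  {"xyz": [0,0.004,0],"angular": [0,0,0]},
])

```text
time: 7.52
tool_pos: [0.5109, -0.0346, 0.0761]
eef_rot: [-2.725, -0.001, 1.581]
wrist_force: [1.9, -0.0, 6.9]
finger_gap: 0.0194
finger_force: 51.2
```

>>> carry_out([
  {"xyz": [0,0.001,0],"angular": [0,0,0]},
  {"xyz": [0,0.002,0],"angular": [0,0,0]},
  {"xyz": [0,0.002,0],"angular": [0,0,0]},
])

```text
time: 7.77
tool_pos: [0.5128, -0.0346, 0.0752]
eef_rot: [-2.725, -0.001, 1.581]
wrist_force: [1.6, 0.5, 6.8]
finger_gap: 0.0195
finger_force: 51.0
```

```bash
python3 -c "
from h import *
bpos()"
```

```text
TCP on board [-0.03    0.002   0.0114] force board [ 1.3 -0.5  6.8] mom [0.14 0.02 0.02] rot err tool [ 0.0025 -0.0003  0.0011] gap 0.0195 7.7667
```

>>> carry_out([
  {"xyz": [0,0.001,0],"angular": [0,0,0]},
  {"xyz": [0,0.001,0],"angular": [0,0,0]},
])

```text
time: 7.93
tool_pos: [0.5137, -0.0346, 0.0748]
eef_rot: [-2.725, -0.001, 1.581]
wrist_force: [2.5, -0.5, 7.0]
finger_gap: 0.0193
finger_force: 51.0
```

>>> carry_out([
  {"xyz": [0,0.001,0],"angular": [0,0,0]},
  {"xyz": [0,0.001,0],"angular": [0,0,0]},
])

```text
time: 8.1
tool_pos: [0.5146, -0.0346, 0.0744]
eef_rot: [-2.725, -0.001, 1.581]
wrist_force: [2.3, -0.0, 7.1]
finger_gap: 0.0194
finger_force: 51.0
```

>>> carry_out([
  {"xyz": [0,0.001,0],"angular": [0,0,0]},
  {"xyz": [0,0.001,0],"angular": [0,0,0]},
])

```text
time: 8.27
tool_pos: [0.5155, -0.0346, 0.074]
eef_rot: [-2.725, -0.001, 1.581]
wrist_force: [1.5, -0.7, 6.7]
finger_gap: 0.0194
finger_force: 51.0
```

```bash
python3 -c "
from h import *
bpos()"
```

```text
TCP on board [-0.0329  0.002   0.0114] force board [1.4 0.7 6.7] mom [ 0.16 -0.04  0.  ] rot err tool [ 0.0024 -0.0003  0.0011] gap 0.0194 8.2667
```

>>> carry_out([
  {"xyz": [0,0.001,0],"angular": [0,0,0]},
  {"xyz": [0,0.001,0],"angular": [0,0,0]},
])

```text
time: 8.43
tool_pos: [0.5164, -0.0346, 0.0736]
eef_rot: [-2.725, -0.001, 1.581]
wrist_force: [1.5, -0.9, 8.7]
finger_gap: 0.0193
finger_force: 51.1
```

>>> carry_out([
  {"xyz": [0,0.001,0],"angular": [0,0,0]},
  {"xyz": [0,0.001,0],"angular": [0,0,0]},
])

```text
time: 8.6
tool_pos: [0.5165, -0.0345, 0.0736]
eef_rot: [-2.724, -0.001, 1.581]
wrist_force: [-0.9, -0.1, 12.0]
finger_gap: 0.0192
finger_force: 51.4
```

```bash
python3 -c "
from h import *
bpos()"
```

```text
TCP on board [-0.034   0.002   0.0114] force board [ 5.7  0.1 10.6] mom [ 0.19 -0.86  0.05] rot err tool [ 0.0008 -0.      0.0014] gap 0.0192 8.6
```

>>> carry_out([
  {"xyz": [0,0.001,0],"angular": [0,0,0]},
  {"xyz": [0,0.001,0],"angular": [0,0,0]},
])

```text
time: 8.77
tool_pos: [0.5166, -0.0346, 0.0735]
eef_rot: [-2.722, -0.0, 1.581]
wrist_force: [-5.2, -0.1, 16.2]
finger_gap: 0.0192
finger_force: 51.9
```

Run:
```python
from h import *
bpos();im=capture('scene')[:,:,::-1]
cv2.imwrite('pics/c2.png',cv2.resize(im[180:305,255:400],None,fx=4.5,fy=4.5,interpolation=cv2.INTER_CUBIC))
```

```text
TCP on board [-0.0341  0.002   0.0114] force board [11.4  0.1 12.6] mom [ 0.18 -1.74  0.09] rot err tool [-0.0011  0.0002  0.0014] gap 0.0192 8.7667
```

View pics/c2.png

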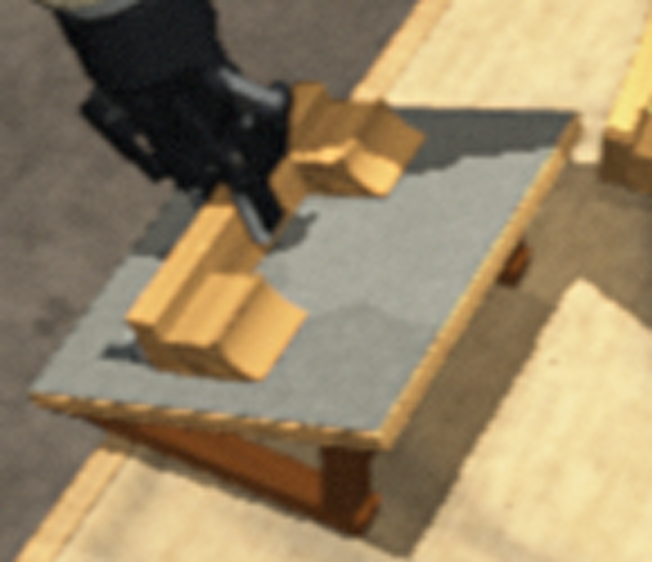

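The chock sits flat on the board with its rail at both pegs. The downhill force is 11 N with almost no twist, so both pegs bear. I ease off, release and back away.

>>> carry_out([
  {"xyz": [0,-0.001,-0.0006],"angular": [0,0,0]},
  {"xyz": [0,-0.0013,-0.001],"angular": [0,0,0]},
])

```text
time: 8.98
tool_pos: [0.5165, -0.0346, 0.0737]
eef_rot: [-2.724, -0.001, 1.581]
wrist_force: [-0.3, 0.1, -2.9]
finger_gap: 0.0191
finger_force: 49.9
```

```bash
python3 -c "
from h import *
bpos()"
```

```text
TCP on board [-0.0339  0.002   0.0115] force board [-0.9 -0.1 -2.7] mom [0.02 0.44 0.01] rot err tool [ 0.0009 -0.0002  0.0013] gap 0.0191 8.9833
```

>>> carry_out([
  {"xyz": [0,0.0006,0.0005],"angular": [0,0,0]},
  {"xyz": [0,0.0006,0.0005],"angular": [0,0,0]},
])

```text
time: 9.15
tool_pos: [0.5165, -0.0346, 0.0736]
eef_rot: [-2.723, -0.001, 1.581]
wrist_force: [-3.2, -0.3, 10.5]
finger_gap: 0.0191
finger_force: 51.2
```

```bash
python3 -c "
from h import *
bpos()"
```

```text
TCP on board [-0.034   0.002   0.0114] force board [7.2 0.3 8.3] mom [ 0.08 -0.93  0.17] rot err tool [-0.0001 -0.      0.0013] gap 0.0191 9.15
```

>>> carry_out([
  {"xyz": [0,0,0],"angular": [0,0,0]},
  {"xyz": [0,0,0],"angular": [0,0,0]},
  {"xyz": [0,0,0],"angular": [0,0,0]},
  {"xyz": [0,0,0],"angular": [0,0,0]},
], gripper=0.6)

```text
time: 9.48
tool_pos: [0.5172, -0.0347, 0.0727]
eef_rot: [-2.724, -0.001, 1.581]
wrist_force: [0.6, -0.0, 0.2]
finger_gap: 0.0513
finger_force: 0.0
```

>>> carry_out([
  {"xyz": [0,0,-0.01],"angular": [0,0,0]},
  {"xyz": [0,0,-0.04],"angular": [0,0,0]},
  {"xyz": [0,0,-0.08],"angular": [0,0,0]},
  {"xyz": [0,0,-0.11],"angular": [0,0,0]},
  {"xyz": [0,0,-0.13],"angular": [0,0,0]},
])

```text
time: 9.9
tool_pos: [0.572, -0.0339, 0.1955]
eef_rot: [-2.728, -0.001, 1.581]
wrist_force: [-0.0, 0.7, 0.0]
finger_gap: 0.0512
finger_force: 0.0
```

Run:
```python
from h import *
bpos();show()
i=camera_info('wrist');im=capture('wrist');np.save('w2.npy',im);np.save('w2i.npy',i,allow_pickle=True)
cv2.imwrite('pics/w2.png',im[:,:,::-1])
# roller: axis dir (-.145,.989) ; rail-like grip: tool x along axis -> psi
psi=np.arctan2(.989,-.145)
print(psi)
plan([.47,.27,.22],[np.pi,0,psi],3)
```

```text
TCP on board [-0.0351  0.0018  0.1453] force board [ 0.  -0.7  0. ] mom [0.03 0.45 0.03] rot err tool [ 0.0056 -0.0008  0.0012] gap 0.0512 9.9
{'time': 9.9, 'tool_pos': [0.572, -0.0339, 0.1955], 'eef_rot': [-2.7283, -0.0012, 1.5809], 'wrist_force': [-0.0368, 0.6539, 0.0403], 'ft_torque': [-0.0149, -0.4493, 0.0365], 'finger_gap': 0.0512, 'finger_force': 0.0, 'joint_positions': [0.1928, 0.6757, -0.3864, 1.3607, 0.175, 1.56, -0.193]}
1.7163719160235484
call 0 xyz [0.1016, -0.0337, 0.0067] ang [-0.1361, -0.0097, -0.0445] per row mm 21.4 deg 1.64
call 1 xyz [0.103, -0.0297, 0.0014] ang [-0.1361, -0.0097, -0.0445] per row mm 21.4 deg 1.64
call 2 xyz [0.1042, -0.025, -0.0033] ang [-0.1361, -0.0097, -0.0445] per row mm 21.4 deg 1.64
```

View pics/w2.png

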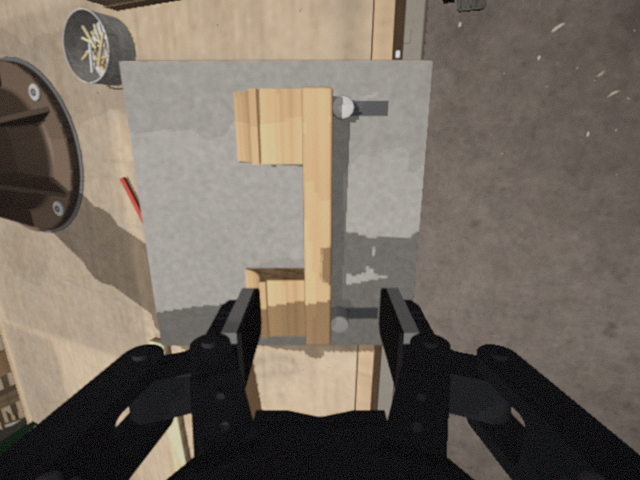

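Run:
```python
from h import *
i=np.load('w2i.npy',allow_pickle=True).item()
print(proj(i,boardpts(Q,[(-.115,-.12,0),(.115,-.12,0),(.115,.12,0),(-.05,.086,.02),(-.05,-.086,.02)])).round(0))
def rail(b,p):
    P=np.array([(.01,-.095),(-.01,-.095),(.01,.095),(-.01,.095)])
    c,s=np.cos(p[2]),np.sin(p[2]);P=P@np.array([[c,s],[-s,c]])+p[:2]
    return boardpts(b,np.c_[P,[.04]*4])
uvb=np.array([(432,61),(122,62),(160,346)],float);uvr=np.array([(303,88),(333,88),(307,344),(329,344)],float);uvp=np.array([(341,326),(344,107)],float)
def f(q): return np.r_[(proj(i,boardpts(q[:3],[(-.115,-.12,0),(.115,-.12,0),(.115,.12,0)]))-uvb).ravel(),
  (proj(i,rail(q[:3],q[3:6]))-uvr).ravel(),(proj(i,boardpts(q[:3],[(q[6],.086,.02),(q[6],-.086,.02)]))-uvp).ravel()]
s=least_squares(f,Q+[-.034,0,0,-.05]);print(s.x.round(4),s.fun.round(1))
```

```text
[[429.  57.]
 [115.  57.]
 [158. 342.]
 [337. 321.]
 [341. 105.]]
[ 4.8460e-01 -3.5800e-02  3.1531e+00 -3.0400e-02 -3.1000e-03 -2.4000e-03
 -4.9100e-02] [ 1.2  0.  -3.  -0.2  1.3 -0.3 -0.6 -0.4  0.6 -0.4 -1.6  0.6  1.6  0.6
 -0.5 -1.4  0.4  1.7]
```

>>> carry_out([
  {"xyz": [0.02,-0.007,0.001],"angular": [-0.027,-0.002,-0.009]},
  {"xyz": [0.04,-0.013,0.003],"angular": [-0.054,-0.004,-0.018]},
  {"xyz": [0.061,-0.02,0.004],"angular": [-0.081,-0.006,-0.027]},
  {"xyz": [0.081,-0.027,0.005],"angular": [-0.108,-0.008,-0.036]},
  {"xyz": [0.102,-0.034,0.007],"angular": [-0.136,-0.01,-0.0445]},
], gripper=1)

```text
time: 10.37
tool_pos: [0.5348, 0.0683, 0.1999]
eef_rot: [-2.862, -0.007, 1.626]
wrist_force: [0.2, -0.2, 0.6]
finger_gap: 0.0853
finger_force: 0.0
```

>>> carry_out([
  {"xyz": [0.02,-0.006,0],"angular": [-0.027,-0.002,-0.009]},
  {"xyz": [0.041,-0.012,0],"angular": [-0.054,-0.004,-0.018]},
  {"xyz": [0.062,-0.018,0.001],"angular": [-0.081,-0.006,-0.027]},
  {"xyz": [0.082,-0.024,0.001],"angular": [-0.108,-0.008,-0.036]},
  {"xyz": [0.103,-0.03,0.001],"angular": [-0.136,-0.01,-0.0445]},
])

```text
time: 10.78
tool_pos: [0.4998, 0.1695, 0.2079]
eef_rot: [-2.998, -0.006, 1.672]
wrist_force: [-0.1, 0.8, -0.7]
finger_gap: 0.0855
finger_force: 0.0
```

>>> carry_out([
  {"xyz": [0.021,-0.005,-0.001],"angular": [-0.027,-0.002,-0.009]},
  {"xyz": [0.042,-0.01,-0.001],"angular": [-0.054,-0.004,-0.018]},
  {"xyz": [0.063,-0.015,-0.002],"angular": [-0.081,-0.006,-0.027]},
  {"xyz": [0.083,-0.02,-0.003],"angular": [-0.108,-0.008,-0.036]},
  {"xyz": [0.104,-0.025,-0.003],"angular": [-0.136,-0.01,-0.0445]},
])

```text
time: 11.2
tool_pos: [0.4652, 0.2706, 0.2153]
eef_rot: [-3.135, 0.0, 1.717]
wrist_force: [1.0, -0.4, 0.5]
finger_gap: 0.0857
finger_force: 0.0
```

Run:
```python
from h import *
show();i=camera_info('wrist');im=capture('wrist');np.save('w3i.npy',i,allow_pickle=True)
for d in models.outline_of('roller','wrist'):
    v,u=np.nonzero(d['pixels']);print(d['conf'],d['bbox'])
    r=cv2.minAreaRect(np.c_[u,v].astype(np.float32));print(r)
    w=pix2plane(i,cv2.boxPoints(r),.027)[:,:2];print(w.round(4))
cv2.imwrite('pics/w3.png',im[:,:,::-1])
```

```text
{'time': 11.2, 'tool_pos': [0.4652, 0.2706, 0.2153], 'eef_rot': [-3.1348, 0.0002, 1.7172], 'wrist_force': [1.014, -0.3897, 0.4998], 'ft_torque': [0.0745, -0.0567, 0.0509], 'finger_gap': 0.0857, 'finger_force': 0.0, 'joint_positions': [-0.21, 0.3709, -0.5477, 1.767, 0.2129, 1.0695, -0.6851]}
0.63 [355.0, 195.2, 65.2, 186.6]
((351.7381896972656, 193.99688720703125), (61.09090805053711, 186.17727661132812), 0.6820604205131531)
[[0.4761 0.1886]
 [0.4522 0.3637]
 [0.5046 0.3708]
 [0.5372 0.197 ]]
```

View pics/w3.png

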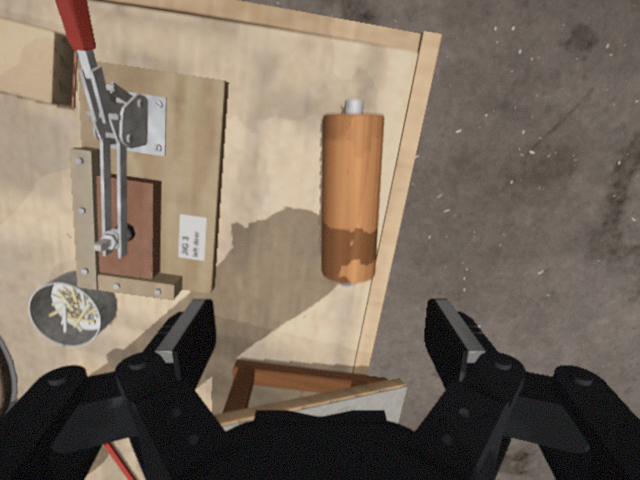

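Run:
```python
from h import *
i=np.load('w3i.npy',allow_pickle=True).item()
uv=np.array([(323,114),(383,115),(322,278),(374,278)],float)
P=[(.027,-.075,.029),(-.027,-.075,.029),(.027,.075,.029),(-.027,.075,.029)]
s=least_squares(lambda p:(proj(i,flat(p,P))-uv).ravel(),[.49,.28,3.2]);p=s.x;print(p.round(4),s.fun.round(1))
ps=p[2]-np.pi/2;print(ps)
plan([p[0],p[1],.11],[np.pi,0,ps])
```

```text
[0.4911 0.2802 3.2818] [-1.   2.4  1.   1.8 -1.2 -2.9  1.2 -2.4]
1.7110204856518045
call 0 xyz [0.0016, 0.0296, 0.1056] ang [-0.0071, -0.002, 0.0127] per row mm 21.9 deg 0.17
```

>>> carry_out([
  {"xyz": [0.001,0.006,0.021],"angular": [-0.001,0,0.003]},
  {"xyz": [0.001,0.012,0.042],"angular": [-0.003,-0.001,0.005]},
  {"xyz": [0.002,0.018,0.063],"angular": [-0.004,-0.001,0.008]},
  {"xyz": [0.002,0.024,0.084],"angular": [-0.006,-0.002,0.01]},
  {"xyz": [0.002,0.0296,0.1055],"angular": [-0.007,-0.002,0.0127]},
])

```text
time: 11.72
tool_pos: [0.4943, 0.2753, 0.1081]
eef_rot: [-3.14, 0.003, 1.703]
wrist_force: [0.3, 0.6, 0.3]
finger_gap: 0.0853
finger_force: 0.0
```

>>> carry_out([
  {"xyz": [0,0,0.025],"angular": [0,0,0]},
  {"xyz": [0,0,0.05],"angular": [0,0,0]},
  {"xyz": [0,0,0.075],"angular": [0,0,0]},
  {"xyz": [0,0,0.095],"angular": [0,0,0]},
  {"xyz": [0,0,0.104],"angular": [0,0,0]},
])

```text
time: 12.13
tool_pos: [0.4926, 0.2739, 0.0023]
eef_rot: [-3.137, 0.004, 1.704]
wrist_force: [0.6, -0.6, 0.8]
finger_gap: 0.0851
finger_force: 0.0
```

```bash
python3 -c "
from h import *
show();plan([.4911,.2815,.005],[np.pi,0,1.711])"
```

```text
{'time': 12.1333, 'tool_pos': [0.4926, 0.2739, 0.0023], 'eef_rot': [-3.1366, 0.0045, 1.7035], 'wrist_force': [0.5831, -0.5878, 0.7611], 'ft_torque': [0.0388, 0.0284, 0.0167], 'finger_gap': 0.0851, 'finger_force': 0.0, 'joint_positions': [-0.3118, 0.6662, -0.4143, 1.9025, 0.4173, 0.6651, -0.8492]}
call 0 xyz [0.0077, -0.0005, -0.0028] ang [-0.005, 0.0044, -0.0075] per row mm 1.6 deg 0.12
```

>>> carry_out([
  {"xyz": [0.004,-0.0005,-0.002],"angular": [-0.005,0.004,-0.007]},
  {"xyz": [0.0075,-0.0005,-0.002],"angular": [-0.005,0.004,-0.007]},
  {"xyz": [0.0075,-0.0005,-0.002],"angular": [-0.005,0.004,-0.007]},
  {"xyz": [0.0075,-0.0005,-0.002],"angular": [-0.005,0.004,-0.007]},
])

```text
time: 12.47
tool_pos: [0.4926, 0.2839, 0.0083]
eef_rot: [3.136, -0.003, 1.712]
wrist_force: [-0.2, 0.7, 0.4]
finger_gap: 0.0852
finger_force: 0.0
```

>>> carry_out([
  {"xyz": [0,0,0],"angular": [0,0,0]},
  {"xyz": [0,0,0],"angular": [0,0,0]},
  {"xyz": [0,0,0],"angular": [0,0,0]},
  {"xyz": [0,0,0],"angular": [0,0,0]},
  {"xyz": [0,0,0],"angular": [0,0,0]},
], gripper=0, grip_force=50)

```text
time: 12.88
tool_pos: [0.4921, 0.2827, 0.0075]
eef_rot: [3.138, -0.001, 1.711]
wrist_force: [-1.2, -1.7, 8.9]
finger_gap: 0.0528
finger_force: 51.1
```

```bash
python3 -c "
from h import *
show()"
```

```text
{'time': 12.8833, 'tool_pos': [0.4921, 0.2827, 0.0075], 'eef_rot': [3.1377, -0.0014, 1.711], 'wrist_force': [-1.2324, -1.7409, 8.9335], 'ft_torque': [-0.3004, 0.3547, -0.0071], 'finger_gap': 0.0528, 'finger_force': 51.0707, 'joint_positions': [-0.3207, 0.6588, -0.4193, 1.8996, 0.4169, 0.6652, -0.8536]}
```

```bash
python3 -c "
from h import *
c=([.4921,.2827,.19],[3.1377,-.0014,1.711])
T=boardpts(Q,[(.046,-.001,.09)])[0];print(T,RT)
plan(T,RT,3,c)"
```

```text
[ 0.47537413 -0.03195046  0.17792898] [-2.72271363  0.          1.58010367]
call 0 xyz [-0.1031, -0.0202, 0.0038] ang [0.1407, 0.0086, 0.0431] per row mm 21.0 deg 1.69
call 1 xyz [-0.1039, -0.0151, 0.0054] ang [0.1407, 0.0086, 0.0431] per row mm 21.0 deg 1.69
call 2 xyz [-0.1045, -0.0098, 0.0062] ang [0.1407, 0.0086, 0.0431] per row mm 21.0 deg 1.69
```

>>> carry_out([
  {"xyz": [0,0,-0.015],"angular": [0,0,0]},
  {"xyz": [0,0,-0.05],"angular": [0,0,0]},
  {"xyz": [0,0,-0.09],"angular": [0,0,0]},
  {"xyz": [0,0,-0.13],"angular": [0,0,0]},
  {"xyz": [0,0,-0.165],"angular": [0,0,0]},
])

```text
time: 13.3
tool_pos: [0.4911, 0.2823, 0.174]
eef_rot: [3.138, -0.002, 1.711]
wrist_force: [1.5, 0.3, -2.6]
finger_gap: 0.0522
finger_force: 53.5
```

>>> carry_out([
  {"xyz": [0,0,-0.015],"angular": [0,0,0]},
  {"xyz": [0,0,-0.025],"angular": [0,0,0]},
])

```text
time: 13.47
tool_pos: [0.492, 0.2829, 0.1995]
eef_rot: [3.135, -0.003, 1.711]
wrist_force: [-0.1, 0.3, -3.2]
finger_gap: 0.0524
finger_force: 53.7
```

>>> carry_out([
  {"xyz": [-0.02,-0.004,0.001],"angular": [0.028,0.002,0.009]},
  {"xyz": [-0.041,-0.008,0.002],"angular": [0.056,0.003,0.017]},
  {"xyz": [-0.062,-0.012,0.002],"angular": [0.084,0.005,0.026]},
  {"xyz": [-0.082,-0.016,0.003],"angular": [0.112,0.007,0.034]},
  {"xyz": [-0.103,-0.02,0.004],"angular": [0.141,0.0086,0.043]},
])

```text
time: 13.88
tool_pos: [0.485, 0.1763, 0.1915]
eef_rot: [-3.0, -0.007, 1.668]
wrist_force: [0.9, -0.4, -2.5]
finger_gap: 0.0528
finger_force: 53.7
```

>>> carry_out([
  {"xyz": [-0.02,-0.003,0.001],"angular": [0.028,0.002,0.009]},
  {"xyz": [-0.041,-0.006,0.002],"angular": [0.056,0.003,0.017]},
  {"xyz": [-0.062,-0.009,0.003],"angular": [0.084,0.005,0.026]},
  {"xyz": [-0.083,-0.012,0.004],"angular": [0.112,0.007,0.034]},
  {"xyz": [-0.104,-0.015,0.005],"angular": [0.141,0.0086,0.043]},
])

```text
time: 14.3
tool_pos: [0.4797, 0.0712, 0.1879]
eef_rot: [-2.859, -0.006, 1.623]
wrist_force: [-0.3, -0.3, -2.2]
finger_gap: 0.0524
finger_force: 53.7
```

>>> carry_out([
  {"xyz": [-0.02,-0.002,0.001],"angular": [0.028,0.002,0.009]},
  {"xyz": [-0.041,-0.004,0.002],"angular": [0.056,0.003,0.017]},
  {"xyz": [-0.062,-0.006,0.004],"angular": [0.084,0.005,0.026]},
  {"xyz": [-0.083,-0.008,0.005],"angular": [0.112,0.007,0.034]},
  {"xyz": [-0.104,-0.01,0.006],"angular": [0.141,0.0086,0.043]},
])

```text
time: 14.72
tool_pos: [0.474, -0.033, 0.1841]
eef_rot: [-2.718, 0.0, 1.58]
wrist_force: [1.1, -0.1, -2.8]
finger_gap: 0.0527
finger_force: 53.7
```

Run:
```python
from h import *
bpos();show();plan(boardpts(Q,[(.046,-.001,.045)])[0],RT)
i=camera_info('wrist');im=capture('wrist');np.save('w4i.npy',i,allow_pickle=True);cv2.imwrite('pics/w4.png',im[:,:,::-1])
```

```text
TCP on board [0.0498 0.0001 0.0951] force board [-2.1  0.1 -2.1] mom [-0.02  0.62  0.03] rot err tool [-0.0049  0.0002 -0.    ] gap 0.0527 14.7167
{'time': 14.7167, 'tool_pos': [0.474, -0.033, 0.1841], 'eef_rot': [-2.7178, 0.0002, 1.5802], 'wrist_force': [1.0692, -0.1272, -2.7993], 'ft_torque': [0.0407, -0.6148, 0.0227], 'finger_gap': 0.0527, 'finger_force': 53.6517, 'joint_positions': [0.2452, 0.5456, -0.4171, 1.6398, 0.1509, 1.423, -0.2076]}
call 0 xyz [0.0011, 0.0041, 0.0501] ang [-0.0049, 0.0002, -0.0] per row mm 10.0 deg 0.06
```

View pics/w4.png

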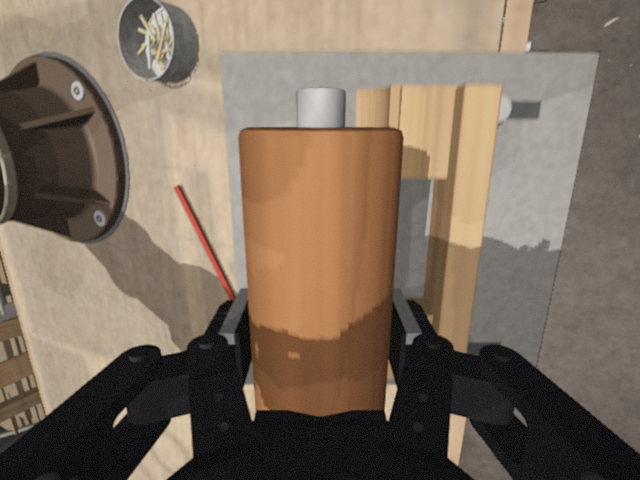

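The roller is held level above the board. Its end edge is at row ~128, columns 240–402, and the chock is still against the visible peg at (505,107).

Run:
```python
from h import *
i=np.load('w4i.npy',allow_pickle=True).item();st=readout.read_state()
f=lambda x:proj(i,rot(st['eef_rot']).apply([(x,-.027,-.022),(x,.027,-.022)])+st['tool_pos'])
for x in (.07,.075,.08):print(x,f(x).round(0).tolist())
```

```text
0.07 [[243.0, 156.0], [405.0, 157.0]]
0.075 [[242.0, 140.0], [406.0, 141.0]]
0.08 [[242.0, 124.0], [407.0, 126.0]]
```

>>> carry_out([
  {"xyz": [0,0.001,0.012],"angular": [-0.001,0,0]},
  {"xyz": [0.001,0.002,0.024],"angular": [-0.002,0,0]},
  {"xyz": [0.001,0.003,0.036],"angular": [-0.003,0,0]},
  {"xyz": [0.001,0.004,0.045],"angular": [-0.004,0,0]},
  {"xyz": [0.001,0.004,0.05],"angular": [-0.005,0,0]},
])

```text
time: 15.18
tool_pos: [0.4568, -0.0311, 0.1363]
eef_rot: [-2.724, 0.0, 1.581]
wrist_force: [0.4, -0.3, -1.8]
finger_gap: 0.0528
finger_force: 53.7
```

>>> carry_out([
  {"xyz": [0,0,0.008],"angular": [0,0,0]},
  {"xyz": [0,0,0.016],"angular": [0,0,0]},
  {"xyz": [0,0,0.022],"angular": [0,0,0]},
  {"xyz": [0,0,0.027],"angular": [0,0,0]},
  {"xyz": [0,0,0.028],"angular": [0,0,0]},
])

```text
time: 15.6
tool_pos: [0.446, -0.0311, 0.1116]
eef_rot: [-2.725, 0.0, 1.581]
wrist_force: [-0.5, 0.1, -2.5]
finger_gap: 0.0529
finger_force: 53.7
```

```bash
python3 -c "
from h import *
bpos();plan(boardpts(Q,[(.046,-.001,.0115)])[0],RT)"
```

```text
TCP on board [ 0.0458 -0.0021  0.0175] force board [-0.5 -0.1 -2.5] mom [ 0.05  0.64 -0.07] rot err tool [0.0022 0.0003 0.0005] gap 0.0529 15.6
call 0 xyz [-0.0011, -0.0002, 0.006] ang [0.0022, 0.0003, 0.0005] per row mm 1.2 deg 0.03
```

>>> carry_out([
  {"xyz": [-0.001,0,0.002],"angular": [0,0,0]},
  {"xyz": [-0.002,0,0.004],"angular": [0.001,0,0]},
  {"xyz": [-0.003,0,0.006],"angular": [0.002,0,0]},
  {"xyz": [-0.003,0,0.006],"angular": [0.002,0,0]},
])

```text
time: 15.93
tool_pos: [0.4442, -0.0345, 0.1066]
eef_rot: [-2.724, 0.0, 1.58]
wrist_force: [0.4, 0.3, -3.4]
finger_gap: 0.053
finger_force: 53.7
```

>>> carry_out([
  {"xyz": [0,0,0.001],"angular": [0,0,0]},
  {"xyz": [0,0,0.001],"angular": [0,0,0]},
])

```text
time: 16.1
tool_pos: [0.4439, -0.0341, 0.1059]
eef_rot: [-2.724, -0.0, 1.581]
wrist_force: [-0.1, -0.1, -3.1]
finger_gap: 0.0527
finger_force: 53.7
```

>>> carry_out([
  {"xyz": [0,0,0.001],"angular": [0,0,0]},
  {"xyz": [0,0,0.001],"angular": [0,0,0]},
])

```text
time: 16.27
tool_pos: [0.4435, -0.034, 0.1049]
eef_rot: [-2.724, -0.0, 1.581]
wrist_force: [-0.6, 0.6, -1.7]
finger_gap: 0.0525
finger_force: 53.7
```

```bash
python3 -c "
from h import *
bpos()"
```

```text
TCP on board [0.0455 0.0008 0.0103] force board [-0.2 -0.6 -1.8] mom [-0.02  0.6   0.03] rot err tool [0.0013 0.0002 0.0005] gap 0.0525 16.2667
```

Contact is expected at a height of about 8.7 mm.

>>> carry_out([
  {"xyz": [0,0,0.001],"angular": [0,0,0]},
  {"xyz": [0,0,0.001],"angular": [0,0,0]},
])

```text
time: 16.43
tool_pos: [0.443, -0.0341, 0.1039]
eef_rot: [-2.724, 0.0, 1.581]
wrist_force: [0.2, 0.0, -1.4]
finger_gap: 0.0529
finger_force: 53.7
```

>>> carry_out([
  {"xyz": [0,0,0.001],"angular": [0,0,0]},
  {"xyz": [0,0,0.001],"angular": [0,0,0]},
])

```text
time: 16.6
tool_pos: [0.4432, -0.034, 0.1037]
eef_rot: [-2.725, 0.0, 1.581]
wrist_force: [0.4, -0.3, 5.0]
finger_gap: 0.0527
finger_force: 54.4
```

```bash
python3 -c "
from h import *
bpos()"
```

```text
TCP on board [0.0452 0.0008 0.0091] force board [1.6 0.4 4.7] mom [ 0.11  0.16 -0.  ] rot err tool [0.0023 0.0003 0.0004] gap 0.0527 16.6
```

>>> carry_out([
  {"xyz": [0,0.001,0],"angular": [0,0,0]},
  {"xyz": [0,0.002,0],"angular": [0,0,0]},
  {"xyz": [0,0.003,0],"angular": [0,0,0]},
  {"xyz": [0,0.004,0],"angular": [0,0,0]},
])

```text
time: 16.93
tool_pos: [0.4469, -0.0339, 0.102]
eef_rot: [-2.725, -0.0, 1.581]
wrist_force: [1.0, 0.3, 5.3]
finger_gap: 0.0528
finger_force: 54.3
```

>>> carry_out([
  {"xyz": [0,0.001,0],"angular": [0,0,0]},
  {"xyz": [0,0.001,0],"angular": [0,0,0]},
])

```text
time: 17.1
tool_pos: [0.448, -0.0339, 0.1015]
eef_rot: [-2.725, -0.0, 1.581]
wrist_force: [1.5, 0.5, 5.0]
finger_gap: 0.0526
finger_force: 54.3
```

>>> carry_out([
  {"xyz": [0,0.001,0],"angular": [0,0,0]},
  {"xyz": [0,0.001,0],"angular": [0,0,0]},
])

```text
time: 17.27
tool_pos: [0.4487, -0.0339, 0.1012]
eef_rot: [-2.725, -0.0, 1.581]
wrist_force: [1.0, -0.6, 6.1]
finger_gap: 0.0525
finger_force: 54.6
```

```bash
python3 -c "
from h import *
bpos()"
```

```text
TCP on board [0.0392 0.0007 0.0091] force board [1.6 0.6 6. ] mom [-0.01  0.03  0.14] rot err tool [0.0021 0.0003 0.0007] gap 0.0525 17.2667
```

>>> carry_out([
  {"xyz": [0,0.001,0],"angular": [0,0,0]},
  {"xyz": [0,0.001,0],"angular": [0,0,0]},
])

```text
time: 17.43
tool_pos: [0.4488, -0.0339, 0.1012]
eef_rot: [-2.723, 0.0, 1.581]
wrist_force: [-2.1, -0.1, 10.9]
finger_gap: 0.0524
finger_force: 54.9
```

```bash
python3 -c "
from h import *
bpos()"
```

```text
TCP on board [0.039  0.0007 0.0091] force board [6.3 0.1 9.1] mom [ 0.1  -0.85  0.33] rot err tool [0.0005 0.0006 0.0011] gap 0.0524 17.4333
```

>>> carry_out([
  {"xyz": [0,0,0],"angular": [0,0,-0.003]},
  {"xyz": [0,0,0],"angular": [0,0,-0.005]},
  {"xyz": [0,0,0],"angular": [0,0,-0.005]},
])

```text
time: 17.68
tool_pos: [0.4489, -0.0339, 0.1011]
eef_rot: [-2.723, -0.002, 1.585]
wrist_force: [-2.1, -0.8, 10.3]
finger_gap: 0.0527
finger_force: 54.7
```

```bash
python3 -c "
from h import *
bpos()"
```

```text
TCP on board [0.039  0.0007 0.0091] force board [6.2 0.8 8.6] mom [-0.   -0.69 -0.06] rot err tool [0.0008 0.0003 0.0054] gap 0.0527 17.6833
```

>>> carry_out([
  {"xyz": [0,-0.0002,-0.0003],"angular": [0,0,0]},
  {"xyz": [0,-0.0002,-0.0003],"angular": [0,0,0]},
])

```text
time: 17.85
tool_pos: [0.4489, -0.034, 0.1012]
eef_rot: [-2.724, -0.002, 1.585]
wrist_force: [-1.1, -0.1, 6.5]
finger_gap: 0.0525
finger_force: 54.3
```

>>> carry_out([
  {"xyz": [0,0,0],"angular": [0,0,0]},
  {"xyz": [0,0,0],"angular": [0,0,0]},
  {"xyz": [0,0,0],"angular": [0,0,0]},
  {"xyz": [0,0,0],"angular": [0,0,0]},
], gripper=0.85)

```text
time: 18.18
tool_pos: [0.449, -0.034, 0.1005]
eef_rot: [-2.724, -0.002, 1.585]
wrist_force: [0.2, 0.1, -0.4]
finger_gap: 0.0723
finger_force: 0.0
```

```bash
python3 -c "
from h import *
bpos()"
```

```text
TCP on board [0.0386 0.0008 0.0086] force board [-0.4 -0.1 -0.3] mom [-0.05  0.43 -0.01] rot err tool [0.0013 0.0002 0.0055] gap 0.0723 18.1833
```

>>> carry_out([
  {"xyz": [0,0,-0.005],"angular": [0,0,0]},
  {"xyz": [0,0,-0.02],"angular": [0,0,0]},
  {"xyz": [0,0,-0.05],"angular": [0,0,0]},
  {"xyz": [0,0,-0.08],"angular": [0,0,0]},
  {"xyz": [0,0,-0.11],"angular": [0,0,0]},
])

```text
time: 18.6
tool_pos: [0.4939, -0.0336, 0.2027]
eef_rot: [-2.724, -0.002, 1.585]
wrist_force: [0.7, -0.2, -0.4]
finger_gap: 0.0728
finger_force: 0.0
```

>>> carry_out([
  {"xyz": [0,0,-0.03],"angular": [0,0,0]},
  {"xyz": [0,0,-0.05],"angular": [0,0,0]},
  {"xyz": [0,0,-0.06],"angular": [0,0,0]},
  {"xyz": [0,0,-0.06],"angular": [0,0,0]},
])

```text
time: 18.93
tool_pos: [0.5194, -0.0331, 0.2576]
eef_rot: [-2.728, -0.002, 1.585]
wrist_force: [-0.3, -0.8, -1.1]
finger_gap: 0.0725
finger_force: 0.0
```

Run:
```python
from h import *
bpos();im=capture('wrist');cv2.imwrite('pics/w5.png',im[:,:,::-1])
```

```text
TCP on board [0.0382 0.0005 0.1807] force board [-0.2  0.8 -1.1] mom [0.02 0.37 0.01] rot err tool [ 0.0049 -0.      0.0055] gap 0.0725 18.9333
```

View pics/w5.png

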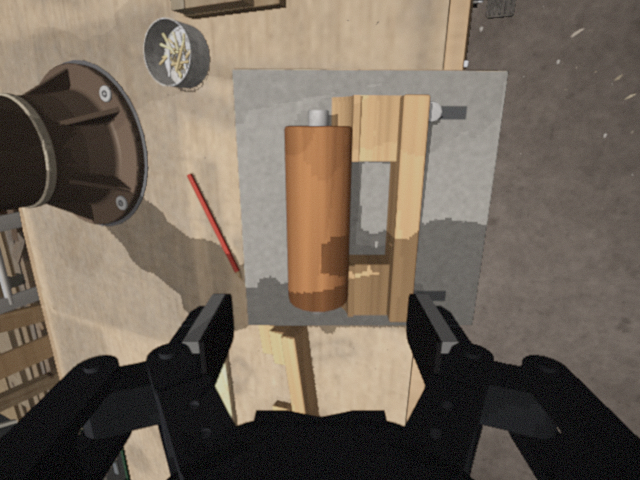

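The roller (columns 286–352, rows 127–308) lies parallel in both hollows, and the chock is still against the pegs.

```bash
python3 -c "
from workcell import finish_job
print(finish_job())"
```

```text
the job is handed in; nothing more can be done
None
```

The job is handed in at about 19 s. The curved chock bears on both pegs, the roller lies centrally in its hollows, the gripper is clear of everything, and the step chock was left alone.

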